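# Lift the stirrer off the sample cooler's drive shaft for cleaning

### The job

Take the stirrer off the sample cooler for cleaning: turn its hub anticlockwise (seen from above) as far as its quarter-turn catch allows without forcing the gear motor, then slide it straight up and off the open top of the drive shaft without jerking or jamming it. Set it down gently in the cleaning pan, standing level on its paddles with all of them on the pan's floor, and let go; leave the other things on the bench where they are.

Things in the scene. Friction and masses are not known exactly. Their poses are not given: they have to be found in the camera images.
- stirrer: Stirrer of the sample cooler, 0.25 to 0.4 kg: black upright round hub, 50 mm across, 70 mm tall, with two thin bright bands, and three steel arms with orange paddles at its foot. Origin at the centre of the hub's underside, z up, hub top at z = 70 mm. Arms and paddles reach 90 mm from the axis, lie below z = 16 mm; the paddles reach down to z = -5 mm. The bore leaves 1 mm free all round the shaft.
- hub_grip (a point): On the hub's axis, 45 mm above its underside: the middle of its smooth upper part, the place to grip it from above (30 to 60 mm above the underside). Moves and turns with the stirrer.
- hub_foot (a point): Centre of the hub's foot, where the shaft's cross pin is caught out of sight. While locked the hub can rise only 3 mm. It turns freely anticlockwise (from above) by 0.4 to 1.45 rad, different each time, to a firm stop on the pin; at the stop, and up to 0.05 rad back from it, the hub can slide up. Clockwise there is a stop too, but locked.
- cooler: Sample cooler, fixed on the bench: white housing 250 x 250 x 68 mm with a round steel cooling tray on top, 232 mm across, perforated floor 75 mm and rim 110 mm above the bench. Origin on the bench, on the axis of the drive shaft and tray, z up. The hub stands on a boss, 83 mm above the bench, round the foot of the shaft.
- shaft_end (a point): Centre of the open top end of the upright steel drive shaft, 16 mm across, 163 mm above the bench, 10 mm above the hub's top at the start; the hub must rise 80 mm to come off. Fixed to the cooler.
- drive (a joint): How far the gear motor's output, and the shaft with it, has been forced round from where it stopped (rad, anticlockwise from above positive, 0 at the start). The gearbox holds against about 0.5 N m and is dragged round by more, which is bad for it: a few degrees count as forced. It does not tell the pin's angle.
- pan: Shallow aluminium cleaning pan, fixed on the bench, 320 mm (its x) x 260 mm (its y), rim 22 mm tall, walls and floor 4 mm thick. Origin at the centre of its underside, floor at z = 4 mm. The stirrer standing on the floor has its origin at z = 9 mm of the pan.
- jar: a bystander: amber sample jar with black lid, 64 mm across, 100 mm tall, standing between cooler and pan
- brush: a bystander: cleaning brush 180 mm long, lying on the bench
- bowl_a: a bystander: white cupping bowl, 88 mm across, 60 mm tall
- bowl_b: a bystander: white cupping bowl, 88 mm across, 60 mm tall
- spoon: a bystander: cupping spoon 170 mm long, lying on the bench
- tin: a bystander: sample tin, 72 mm across, 110 mm tall
- scoop: a bystander: steel bean scoop, 56 mm across, 45 mm tall, with wooden handle
There are look-alikes about, which are no part of the job. What is shaped like the stirrer but yellow is not meant.

How it is judged:
On the way:
1. the stirrer has been slid up along the shaft and off its open top end (z of stirrer in the frame of cooler above 0.165 m and horizontal distance between stirrer and cooler below 0.06 m), for 0.05 s.
At the end, for the whole second after the job is handed in: The stirrer stands at rest and level (within 3.4 degrees) on the floor of the cleaning pan (origin 4 to 13 mm above the pan's underside), wholly within its rim (within 66 mm of the middle lengthwise and 38 mm across), carried by the pan (z of stirrer in the frame of pan between 0.004 and 0.013 m and angle between stirrer's own z axis and vertical below 0.06 rad and x of stirrer in the frame of pan between -0.066 and 0.066 m and y of stirrer in the frame of pan between -0.038 and 0.038 m and linear speed of stirrer below 0.01 m/s and contact force between stirrer and pan above 0.5 N); the robot touches nothing.
It fails at once if the gear motor is forced round by more than 0.06 rad (value of joint drive above 0.06 rad or value of joint drive below -0.06 rad).
It fails at once if the stirrer is pulled, jammed or pressed against the cooler with more than 45 N (contact force between stirrer and cooler above 45 N).
It fails at once if the stirrer is dropped or pressed on the pan with more than 45 N (contact force between stirrer and pan above 45 N).
It fails at once if the stirrer is let go in the air above the pan, more than 8 mm short of standing (contact force between stirrer and anything else below 0.05 N and horizontal distance between stirrer and pan below 0.2 m and z of stirrer in the frame of pan above 0.017 m).
It fails at once if a bystander is moved by more than 20 mm (distance of any of jar, brush, bowl_a, bowl_b, spoon, tin, scoop from where it was at the start of the episode above 0.02 m).
It also fails if it takes over 72 s, if anything falls off the work surface, if the arm or the gripper's body presses on something with over 40 N, if the wrist force passes 120 N, or if a joint passes its speed limit or range.

### The arm

A 6-joint arm with a two-finger parallel gripper is mounted at the origin on the work surface. World frame = base frame: x ahead of the robot, y to its left, z up, the work surface at z = 0. Lengths are in m, angles in rad, forces in N, time in s.
With the tool pointing down it reaches from about 0.4 to 0.825 m from the base axis. Payload 7 kg.
Tool frame: the origin (TCP) lies at the very end of the fingers, on their centre line; the grasp point (between the pads) lies 19 mm behind it; z points along the fingers, y is the line along which they close (so a half turn about z gives the same grasp; the last joint's range is limited). The gripper opens to 88 mm and grips with 3 to 60 N. Pads are 19 mm wide; open, the fingers measure 130 mm over their backs; the gripper's body (78 mm by 193 mm) begins 47 mm behind the grasp point.
Start: joints at [-1.024, 0.359, 0.012, 0, -1.224, -0.288], TCP at [0.173, -0.653, 0.227] pointing down, gripper open.
Joint ranges: [-3.07, 3.07], [-1.43, 2.12], [-1.02, 1.25], [-3.03, 1.67], [-3.05, -0], [-3.03, 3.03]. Speed limits (rad/s): [2.39, 2.39, 3.01, 3.14, 3.14, 3.14].

### API

Orientations are given as [roll, pitch, yaw] about the fixed x, y, z axes, in that order (R = Rz(yaw) Ry(pitch) Rx(roll)).
In Python, from station import arm gives the robot as it stands.
- The arm moves only by the tool step_arm, never from a script. Its argument "rows" is a list of rows, each a list of 5 numbers: the shift along the world's x, y, z in m, then the turn about the world's z in rad, then the finger opening in m, from 0 to 0.0876. In form: [[x, y, z, spin, gripper], ...]. A call has 1 to 20 rows; each row is the pose to reach, as a shift and turn from the pose commanded when the call began; what a row does not reach only later rows make up. A row lasts 1/10 s, in which the tool goes at most 50 mm and 8.59 degrees, less where a joint would pass 70% of its speed; a pose out of reach is approached as far as the arm can. A call with a gripper value outside its range is refused whole. The fingers move at their own pace and stop on an object; "newtons" is the grip in N (left out, the last holds). Time passes only in rows, so rows that repeat a pose let the fingers close. It gives the time, the measured TCP pose, the force, the opening and the grip force at its end, in the units of the state.
- arm.get_state(): the state, without advancing time (a new reading comes with each control period).
- arm.grab_frame(name): name is "scene" or "top"; returns a dict with "color" (480x640x3 uint8, blue, green, red), "vfov" (degrees; the focal length in pixels is half the picture's height over the tangent of half this angle, whatever the lens; pixels are square), "cx", "cy" (the principal point, pixels), "k1" (the pictures are not rectified: a ray, as slopes to the right and down, at radius r is drawn at 1 + k1 r^2 times it, then the intrinsics apply), "rvec" (rotation vector, rad) and "tvec" (3), from world to camera coordinates, as OpenCV has them. Camera axes: x right, y down, z forward; pixel columns grow to the right and rows downward; lengths in m; the calibration is good to about 2 mm. A picture is of the moment at which its call begins. There is no depth.
- arm.job_done(): hands the job in; it is judged then, once.
The state is a dict: "t": time; "q": joint angles; "qd": joint speeds; "joint_efforts": joint torques, N m; "eef_pos": TCP position; "ee_rot": TCP orientation; "force": force on the tool from outside, world axes, zero at the start; "moment": the same for the moment, N m; "width": finger opening in m; "gripper_force": force on a finger pad.
Only numpy, scipy, OpenCV 4.12 (cv2) and the standard library are available. Lean on these libraries where they do the work, as an engineer would, in place of code of your own. Each camera call takes 0.05 s, during which the arm holds its last target. There are 200 camera calls.

## Working session

There is one attempt and no reset: what is moved stays moved. The work goes in short steps, Python scripts to look and compute and a tool call to move; the robot and the scene stay as the last step left them, time stands still between calls to the robot, and variables do not carry over. Pictures are saved under pics/ and viewed, at most 10 in all, crops included, and the job is handed in when it is done.

Besides the shell and the picture viewer there is one more tool, called after "Request:" as name(argument=value, ...) on one line, values as JSON. step_arm: Moves the arm, as the interface text tells. Its arguments: {"type":"object","properties":{"rows":{"type":"array"},"newtons":{"type":"number"}},"required":["rows"]}

```bash
mkdir -p pics
cat > h.py <<'E'
import numpy as np,cv2
from station import arm
def grab(n):
    f=arm.grab_frame(n); return f
def ray(f,u,v):
    F=240/np.tan(np.radians(f["vfov"])/2)
    xd,yd=(u-f["cx"])/F,(v-f["cy"])/F
    rd=np.hypot(xd,yd); r=rd
    for _ in range(30): r=rd/(1+f["k1"]*r*r)
    s=r/rd if rd>0 else 1
    R=cv2.Rodrigues(np.array(f["rvec"],float))[0]; t=np.array(f["tvec"],float).ravel()
    return -R.T@t, R.T@np.array([xd*s,yd*s,1])
def onz(f,u,v,z):
    o,d=ray(f,u,v); return o+d*(z-o[2])/d[2]
E
python3 - <<'E'
from h import *
for n in("scene","top"):
    f=grab(n); cv2.imwrite(f"pics/{n}0.png",f["color"]); print(n,{k:v for k,v in f.items() if k!="color"})
s=arm.get_state();print(s)
E
```

```text
scene {'vfov': 51.593511832839226, 'cx': 323.50080686612, 'cy': 248.89434570901244, 'k1': -0.03706843635304634, 'rvec': array([ 2.06204383,  1.53685281, -0.51171345]), 'tvec': array([-0.13377368, -0.31579155,  1.68375373])}
top {'vfov': 46.91152187414643, 'cx': 315.0263503939582, 'cy': 241.9499412713455, 'k1': -0.011754118336139294, 'rvec': array([ 2.08854085, -2.13542791,  0.22100556]), 'tvec': array([0.00573046, 0.53078066, 1.66185177])}
{'t': 0.1, 'q': array([-1.02389081e+00,  3.59293255e-01,  1.11519770e-02, -2.91196541e-04,
       -1.22412942e+00, -2.88110362e-01]), 'qd': array([-7.70127399e-04, -1.95438471e-03,  2.63028140e-03, -1.84378092e-04,
       -5.34158204e-05,  1.28639920e-03]), 'joint_efforts': array([-8.65752536e-04, -5.84162199e+01,  2.93750238e+01,  7.01549068e+00,
        1.00948586e-02, -5.42761381e-05]), 'eef_pos': array([ 0.17260062, -0.65209768,  0.2257344 ]), 'ee_rot': array([ 3.14010127e+00, -1.56486814e-04, -2.88289652e+00]), 'force': array([-0.51871603,  0.75164336,  0.022083  ]), 'moment': array([-0.04345621,  0.01518789,  0.00789573]), 'gripper_force': 0.0, 'width': 0.08748211777843881}
```

View pics/scene0.png

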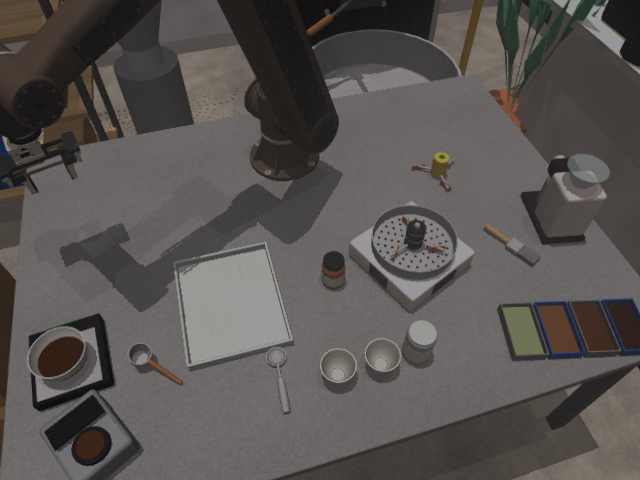

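View pics/top0.png

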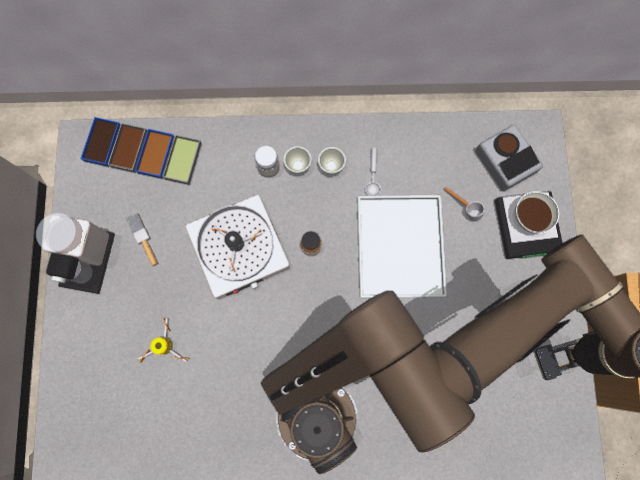

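Candidates are the black hub in the cooler tray (scene 415,234; top 234,240) and the yellow look-alike on the bench (scene 441,166; top 160,346). I choose the black one by its description, and I'll check it in a close crop.

Run:
```python
from h import *
a=grab("top");b=grab("scene")
A=cv2.resize(a["color"][185:305,180:300],(400,400),interpolation=3)
B=cv2.resize(b["color"][190:300,355:465],(400,400),interpolation=3)
cv2.imwrite("pics/crop.png",np.hstack([A,B]))
# pan: bright blob
g=cv2.cvtColor(a["color"],cv2.COLOR_BGR2GRAY)
m=(g>200).astype(np.uint8); m[:,:340]=0;m[:,460:]=0
cs=cv2.findContours(m,0,2)[0]; c=max(cs,key=cv2.contourArea); r=cv2.minAreaRect(c);print(r)
P=np.array([onz(a,*p,0.013) for p in cv2.boxPoints(r)]);print(P.round(3),P.mean(0).round(4))
# hub dark blob
m=(g<70).astype(np.uint8); n,l,st,ce=cv2.connectedComponentsWithStats(m)
for i in range(1,n):
    if 190<ce[i][0]<330 and 200<ce[i][1]<290 and st[i][4]>30: print(st[i],ce[i],[onz(a,*ce[i],z).round(4) for z in(.11,.153,.163)])
g=cv2.cvtColor(b["color"],cv2.COLOR_BGR2GRAY)
m=(g<60).astype(np.uint8); n,l,st,ce=cv2.connectedComponentsWithStats(m)
for i in range(1,n):
    if 395<ce[i][0]<435 and 205<ce[i][1]<260 and st[i][4]>20: print('scene',st[i],ce[i],onz(b,*ce[i],.12))
```

```text
((401.6792907714844, 245.6705322265625), (101.44329071044922, 85.19837951660156), 88.56790161132812)
[[ 0.689 -0.148  0.013]
 [ 0.69  -0.425  0.013]
 [ 0.36  -0.41   0.013]
 [ 0.36  -0.144  0.013]] [ 0.5246 -0.2815  0.013 ]
[225 232  19  19 202] [233.85148515 240.89108911] [array([0.528, 0.238, 0.11 ]), array([0.5187, 0.2317, 0.153 ]), array([0.5165, 0.2302, 0.163 ])]
[302 232  18  18 248] [310.39112903 240.43145161] [array([0.5242, 0.0079, 0.11  ]), array([0.515 , 0.0077, 0.153 ]), array([0.5129, 0.0076, 0.163 ])]
scene [404 219  22  31 444] [414.52027027 235.13738739] [0.52940472 0.23406377 0.12      ]
scene [429 248  10   5  26] [432.84615385 249.57692308] [0.58780741 0.26111607 0.12      ]
```

View pics/crop.png

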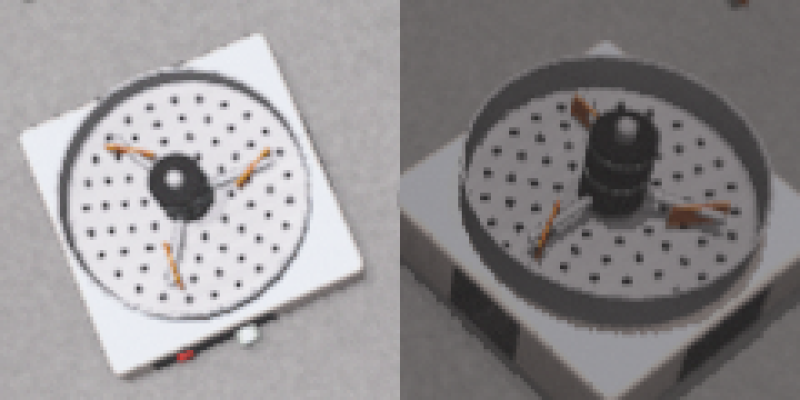

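The crop confirms it: a black banded hub with orange paddles stands on the tray, with the bright shaft end at its top (top about 232,239; scene about 417,224).

```bash
cat >> h.py <<'E'
def tri(a,pa,b,pb):
    o1,d1=ray(a,*pa);o2,d2=ray(b,*pb)
    s=np.linalg.lstsq(np.stack([d1,-d2],1),o2-o1,rcond=None)[0]
    p,q=o1+s[0]*d1,o2+s[1]*d2
    return (p+q)/2,np.linalg.norm(p-q)
E
python3 - <<'E'
from h import *
a=grab("top");b=grab("scene")
def spot(f,x0,x1,y0,y1):
    g=cv2.cvtColor(f["color"],cv2.COLOR_BGR2GRAY)[y0:y1,x0:x1].astype(float); print(g.astype(int))
    w=np.clip(g-90,0,None); yy,xx=np.mgrid[y0:y1,x0:x1]; return (w*xx).sum()/w.sum(),(w*yy).sum()/w.sum()
pa=spot(a,228,238,234,244); pb=spot(b,411,424,218,230)
print(pa,pb,tri(a,pa,b,pb),onz(a,*pa,.163),onz(b,*pb,.163))
E
```

```text
[[ 66  65  66  63  64  65  62  61  63  62]
 [ 63  65  69  81  82  64  59  65  58  57]
 [ 61  66 120 167 168 139  91  55  65  64]
 [ 61  88 167 219 220 197 135  72  60  64]
 [ 64 114 194 226 226 210 154  86  63  63]
 [ 62 100 172 212 215 191 138  78  62  64]
 [ 62  67 115 164 171 142 103  68  66  64]
 [ 60  62  70 101 110  94  73  61  62  64]
 [ 66  65  62  63  66  70  69  63  62  64]
 [ 65  66  63  62  63  63  62  64  62  57]]
[[130 131 131 116  79  90 133 131 132 132 132 131 132]
 [131 129 115  89  39  61 119 121 131 131 132 130 118]
 [105  94  76  60  40  49  79  82  97 103 118 112  77]
 [ 60  43  41  42  45  45  40  41  43  54  78  75  54]
 [ 41  41  43  45  65  94 101  81  50  42  43  50  58]
 [ 43  43  44  58  96 123 128 116  93  57  43  41  50]
 [ 44  43  45  68 108 123 126 128 108  66  42  41  40]
 [ 42  41  44  63 100 117 122 117 105  60  43  43  45]
 [ 42  42  42  57  76  95 103  99  91  47  41  42  43]
 [ 41  44  42  58  61  67  76  76  70  40  43  42  41]
 [ 41  42  43  53  59  65  65  64  56  42  43  41  41]
 [ 42  43  43  44  48  52  53  51  47  43  43  44  42]]
(np.float64(231.7532530120482), np.float64(238.06024096385542)) (np.float64(417.4565891472868), np.float64(220.31317829457365)) (array([0.52308497, 0.23556761, 0.17318037]), np.float64(0.001462944309818344)) [0.52507312 0.23640637 0.163     ] [0.51562026 0.24128217 0.163     ]
```

Request:
step_arm(rows=[[0.045,0.02,0.01,0,0.0876],[0.09,0.05,0.03,0,0.0876],[0.13,0.08,0.04,0,0.0876],[0.17,0.11,0.05,0,0.0876],[0.21,0.14,0.05,0,0.0876],[0.25,0.17,0.05,0,0.0876],[0.29,0.2,0.05,0,0.0876],[0.32,0.24,0.05,0,0.0876],[0.34,0.28,0.05,0,0.0876],[0.36,0.32,0.05,0,0.0876],[0.37,0.37,0.05,0,0.0876],[0.37,0.42,0.05,0,0.0876],[0.37,0.47,0.05,0,0.0876],[0.37,0.52,0.05,0,0.0876],[0.37,0.57,0.05,0,0.0876],[0.37,0.62,0.05,0,0.0876],[0.37,0.67,0.05,0,0.0876],[0.37,0.72,0.05,0,0.0876],[0.37,0.76,0.05,0,0.0876],[0.37,0.76,0.05,0,0.0876]])

```text
t: 2.3
eef_pos: [0.5426, 0.1117, 0.2764]
ee_rot: [3.141, 0.0, -2.879]
force: [-1.6, 0.4, 0.6]
width: 0.0875
gripper_force: 0.0
```

Run:
```python
from h import *
a=grab("top");b=grab("scene")
for pb in((417.1,223.8),(417.1,224.4)): print(onz(b,*pb,.163),tri(a,(231.75,238.06),b,pb))
# rim circle centre at top: tray rim crop estimates
print(onz(a,235.5,243.0,.11)); s=arm.get_state();print(s["q"])
```

```text
[0.52638407 0.23564926 0.163     ] (array([0.52534278, 0.23649675, 0.16154911]), np.float64(0.00028926119470578727))
[0.52826948 0.23484014 0.163     ] (array([0.52576407, 0.23673243, 0.15952946]), np.float64(0.0004343134865024675))
[0.52137844 0.23301118 0.11      ]
[ 5.51495819e-01  1.29075723e-01 -1.79859580e-01 -1.89116850e-05
 -1.26228884e+00 -1.86114764e+00]
```

Request:
step_arm(rows=[[-0.01,0.04,0,0,0.0876],[-0.02,0.08,0,0,0.0876],[-0.02,0.124,0,0,0.0876],[-0.02,0.124,0,0,0.0876],[-0.02,0.124,-0.03,0,0.0876],[-0.02,0.124,-0.06,0,0.0876],[-0.02,0.124,-0.06,0,0.0876],[-0.02,0.124,-0.06,0,0.0876]])

```text
t: 3.2
eef_pos: [0.5232, 0.2303, 0.2171]
ee_rot: [-3.141, -0.0, -2.884]
force: [0.1, -1.7, 0.6]
width: 0.0874
gripper_force: 0.0
```

Request:
step_arm(rows=[[0.0025,0.005,0,0,0.0876],[0.0025,0.005,-0.03,0,0.0876],[0.0025,0.005,-0.06,0,0.0876],[0.0025,0.005,-0.085,0,0.0876],[0.0025,0.005,-0.1,0,0.0876],[0.0025,0.005,-0.108,0,0.0876],[0.0025,0.005,-0.108,0,0.0876],[0.0025,0.005,-0.108,0,0.0876]])

```text
t: 4.0
eef_pos: [0.5261, 0.2371, 0.1099]
ee_rot: [3.141, 0.002, -2.883]
force: [0.3, -0.6, 0.1]
width: 0.0875
gripper_force: 0.0
```

Run:
```python
from h import *
a=grab("top");b=grab("scene")
A=cv2.resize(a["color"][185:305,180:300],(400,400),interpolation=3)
B=cv2.resize(b["color"][180:290,355:465],(400,400),interpolation=3)
cv2.imwrite("pics/crop2.png",np.hstack([A,B]))
```

```text
(no output)
```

View pics/crop2.png

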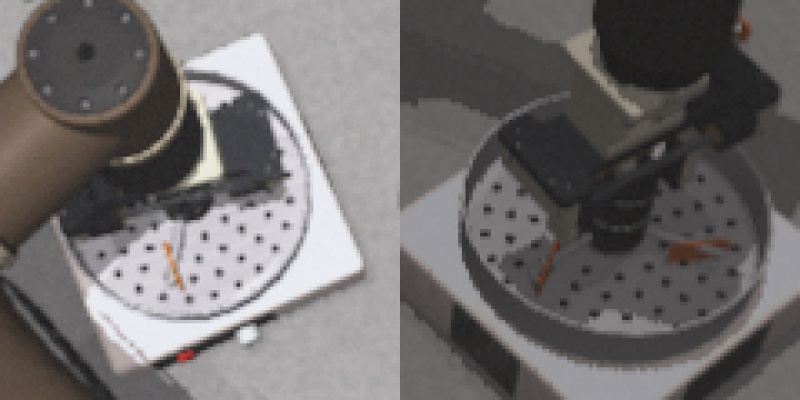

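The hub sits between the open fingers (scene crop about 620,190) and nothing is touching. I'll close softly.

Request:
step_arm(rows=[[0,0,0,0,0.06],[0,0,0,0,0.055],[0,0,0,0,0.052],[0,0,0,0,0.045],[0,0,0,0,0.045],[0,0,0,0,0.045],[0,0,0,0,0.045]], newtons=6)

```text
t: 4.8
eef_pos: [0.5252, 0.2364, 0.1086]
ee_rot: [-3.141, -0.0, -2.883]
force: [0.9, -0.8, 0.3]
width: 0.0511
gripper_force: 6.0
```

Run:
```python
from h import *
s=arm.get_state();print({k:s[k] for k in("force","moment","width","gripper_force","eef_pos")})
```

```text
{'force': array([ 0.86771358, -0.84380369,  0.25962917]), 'moment': array([-0.25337112,  0.03352182, -0.018488  ]), 'width': 0.051106677634105806, 'gripper_force': 5.999976445455104, 'eef_pos': array([0.52522395, 0.23639412, 0.10861431])}
```

Request:
step_arm(rows=[[0,0,0,0.02,0.045],[0,0,0,0.05,0.045],[0,0,0,0.09,0.045],[0,0,0,0.13,0.045],[0,0,0,0.17,0.045],[0,0,0,0.21,0.045],[0,0,0,0.25,0.045],[0,0,0,0.29,0.045],[0,0,0,0.33,0.045],[0,0,0,0.36,0.045],[0,0,0,0.38,0.045],[0,0,0,0.38,0.045]])

```text
t: 6.0
eef_pos: [0.5252, 0.2366, 0.1086]
ee_rot: [3.142, 0.0, -2.502]
force: [-0.2, 1.4, -0.1]
width: 0.0509
gripper_force: 6.0
```

```bash
cat > st.py <<'E'
from h import *
s=arm.get_state();print({k:np.round(s[k],4) for k in("t","force","moment","width","gripper_force","eef_pos","ee_rot","q","joint_efforts")})
E
python3 st.py
```

```text
{'t': np.float64(6.0), 'force': array([-0.2155,  1.4228, -0.0748]), 'moment': array([0.146 , 0.0528, 0.0162]), 'width': np.float64(0.0509), 'gripper_force': np.float64(5.9997), 'eef_pos': array([0.5252, 0.2366, 0.1086]), 'ee_rot': array([ 3.1416e+00,  1.0000e-04, -2.5021e+00]), 'q': array([ 0.7626,  0.3017, -0.3648, -0.    , -0.9042, -1.6939]), 'joint_efforts': array([ -0.1608, -48.5412,  24.1248,   5.7469,  -0.1215,   0.2735])}
```

Request:
step_arm(rows=[[0,0,0,0.03,0.045],[0,0,0,0.06,0.045],[0,0,0,0.09,0.045],[0,0,0,0.12,0.045],[0,0,0,0.15,0.045],[0,0,0,0.15,0.045]])

```text
t: 6.6
eef_pos: [0.5252, 0.2365, 0.1086]
ee_rot: [-3.142, 0.0, -2.351]
force: [-0.6, -0.9, 2.0]
width: 0.0508
gripper_force: 6.0
```

```bash
python3 st.py
```

```text
{'t': np.float64(6.6), 'force': array([-0.5789, -0.8724,  1.9919]), 'moment': array([0.0445, 0.0893, 0.0336]), 'width': np.float64(0.0508), 'gripper_force': np.float64(5.9996), 'eef_pos': array([0.5252, 0.2365, 0.1086]), 'ee_rot': array([-3.1416,  0.    , -2.3513]), 'q': array([ 0.7626,  0.3017, -0.3648,  0.    , -0.9043, -1.543 ]), 'joint_efforts': array([-4.21000e-02, -4.83773e+01,  2.41032e+01,  5.67330e+00,
       -6.29000e-02,  3.94300e-01])}
```

Request:
step_arm(rows=[[0,0,0,0.03,0.045],[0,0,0,0.06,0.045],[0,0,0,0.09,0.045],[0,0,0,0.12,0.045],[0,0,0,0.15,0.045],[0,0,0,0.15,0.045]])

```text
t: 7.2
eef_pos: [0.5252, 0.2365, 0.1086]
ee_rot: [-3.142, 0.0, -2.201]
force: [0.0, -0.0, 1.7]
width: 0.0509
gripper_force: 6.0
```

```bash
python3 st.py
```

```text
{'t': np.float64(7.2), 'force': array([ 0.0487, -0.0253,  1.7344]), 'moment': array([0.052 , 0.1018, 0.0887]), 'width': np.float64(0.0509), 'gripper_force': np.float64(5.9997), 'eef_pos': array([0.5252, 0.2365, 0.1086]), 'ee_rot': array([-3.1416,  0.    , -2.2012]), 'q': array([ 0.7626,  0.3017, -0.3648,  0.    , -0.9043, -1.393 ]), 'joint_efforts': array([ -0.0529, -48.2656,  24.0316,   5.6481,  -0.052 ,   0.391 ])}
```

```bash
cat > pad.py <<'E'
from h import *
import sys
def pads(f,c=np.array([.5255,.2365])):
    hsv=cv2.cvtColor(f["color"],cv2.COLOR_BGR2HSV)
    m=cv2.inRange(hsv,(5,110,70),(20,255,255)); n,l,st,ce=cv2.connectedComponentsWithStats(m)
    for i in range(1,n):
        if st[i][4]<5: continue
        p=onz(f,*ce[i],.088)[:2]-c
        if np.hypot(*p)<.1: print(st[i][4],ce[i].round(1),"r",np.hypot(*p).round(3),"ang",np.arctan2(p[1],p[0]).round(3))
if __name__=="__main__":
    for n in("top","scene"):
        im=f=grab(n); print(n,"now");pads(f)
        g=dict(f); g["color"]=cv2.imread(f"pics/{n}0.png"); print("start");pads(g)
E
python3 pad.py
```

```text
top now
8 [241.8 258.8] r 0.052 ang -2.758
start
8 [215.  229.4] r 0.077 ang 0.953
11 [252.9 237.7] r 0.056 ang -1.283
scene now
33 [390.3 227.5] r 0.076 ang -2.555
5 [439.2 231.2] r 0.085 ang 1.713
16 [432.8 237.7] r 0.057 ang 1.5
8 [409.5 255.8] r 0.051 ang -0.583
6 [412.5 263. ] r 0.074 ang -0.419
start
17 [404.5 219.5] r 0.079 ang 3.048
29 [432.5 248.7] r 0.056 ang 0.807
7 [442.7 246.4] r 0.081 ang 1.059
11 [394.4 254.2] r 0.07 ang -1.184
```

The hub has followed the full 0.68 rad, so it isn't at the stop yet.

Request:
step_arm(rows=[[0,0,0,0.03,0.045],[0,0,0,0.06,0.045],[0,0,0,0.09,0.045],[0,0,0,0.12,0.045],[0,0,0,0.15,0.045],[0,0,0,0.15,0.045]])

```text
t: 7.9
eef_pos: [0.5253, 0.2365, 0.1086]
ee_rot: [-3.142, 0.0, -2.051]
force: [0.5, 0.3, 0.8]
width: 0.0506
gripper_force: 6.0
```

```bash
python3 st.py; python3 pad.py|sed -n '/scene/,/start/p'
```

```text
{'t': np.float64(7.9), 'force': array([0.4798, 0.3016, 0.7633]), 'moment': array([0.0206, 0.1167, 0.0796]), 'width': np.float64(0.0506), 'gripper_force': np.float64(5.9997), 'eef_pos': array([0.5253, 0.2365, 0.1086]), 'ee_rot': array([-3.1415,  0.    , -2.0512]), 'q': array([ 7.625e-01,  3.017e-01, -3.648e-01,  1.000e-04, -9.043e-01,
       -1.243e+00]), 'joint_efforts': array([-6.46000e-02, -4.81547e+01,  2.39578e+01,  5.62180e+00,
       -4.30000e-02,  3.88400e-01])}
scene now
33 [388.  229.8] r 0.076 ang -2.41
5 [435.8 229. ] r 0.081 ang 1.845
8 [398.4 229.4] r 0.055 ang -2.716
17 [414.5 259.1] r 0.06 ang -0.336
start
```

Request:
step_arm(rows=[[0,0,0,0.03,0.045],[0,0,0,0.06,0.045],[0,0,0,0.09,0.045],[0,0,0,0.12,0.045],[0,0,0,0.15,0.045],[0,0,0,0.15,0.045]])

```text
t: 8.6
eef_pos: [0.5252, 0.2365, 0.1086]
ee_rot: [-3.142, 0.0, -1.901]
force: [0.4, 0.6, 1.4]
width: 0.0508
gripper_force: 6.0
```

```bash
python3 st.py; python3 pad.py|sed -n '/scene/,/start/p'
```

```text
{'t': np.float64(8.6), 'force': array([0.3964, 0.6076, 1.404 ]), 'moment': array([0.147 , 0.1127, 0.0483]), 'width': np.float64(0.0508), 'gripper_force': np.float64(5.9997), 'eef_pos': array([0.5252, 0.2365, 0.1086]), 'ee_rot': array([-3.1416,  0.    , -1.9012]), 'q': array([ 0.7626,  0.3017, -0.3648,  0.    , -0.9043, -1.093 ]), 'joint_efforts': array([-6.61000e-02, -4.80577e+01,  2.38987e+01,  5.59630e+00,
       -2.97000e-02,  3.85800e-01])}
scene now
30 [386.4 232.6] r 0.076 ang -2.263
27 [418.7 260.1] r 0.064 ang -0.164
start
```

Request:
step_arm(rows=[[0,0,0,0.03,0.045],[0,0,0,0.06,0.045],[0,0,0,0.09,0.045],[0,0,0,0.12,0.045],[0,0,0,0.15,0.045],[0,0,0,0.15,0.045]])

```text
t: 9.3
eef_pos: [0.5252, 0.2365, 0.1086]
ee_rot: [-3.142, -0.0, -1.751]
force: [0.1, -0.1, 1.2]
width: 0.0511
gripper_force: 6.0
```

```bash
python3 st.py; python3 pad.py|sed -n '/scene/,/start/p'
```

```text
{'t': np.float64(9.3), 'force': array([ 0.1317, -0.1266,  1.1539]), 'moment': array([0.0535, 0.0576, 0.0792]), 'width': np.float64(0.0511), 'gripper_force': np.float64(5.9997), 'eef_pos': array([0.5252, 0.2365, 0.1086]), 'ee_rot': array([-3.1416, -0.    , -1.7512]), 'q': array([ 0.7626,  0.3017, -0.3648,  0.    , -0.9043, -0.943 ]), 'joint_efforts': array([-7.10000e-02, -4.79777e+01,  2.38486e+01,  5.57420e+00,
       -1.71000e-02,  3.83500e-01])}
scene now
35 [385.4 235.7] r 0.076 ang -2.111
5 [395. 233.] r 0.055 ang -2.411
43 [420.3 258.9] r 0.061 ang -0.079
start
```

Request:
step_arm(rows=[[0,0,0,0.03,0.045],[0,0,0,0.06,0.045],[0,0,0,0.09,0.045],[0,0,0,0.12,0.045],[0,0,0,0.15,0.045],[0,0,0,0.15,0.045]])

```text
t: 10.0
eef_pos: [0.5252, 0.2365, 0.1086]
ee_rot: [-3.142, -0.0, -1.601]
force: [-0.4, 0.1, 2.5]
width: 0.0507
gripper_force: 6.0
```

```bash
python3 st.py; python3 pad.py|sed -n '/scene/,/start/p'
```

```text
{'t': np.float64(10.0), 'force': array([-0.3558,  0.1316,  2.5107]), 'moment': array([0.0424, 0.1686, 0.0298]), 'width': np.float64(0.0507), 'gripper_force': np.float64(5.9997), 'eef_pos': array([0.5252, 0.2365, 0.1086]), 'ee_rot': array([-3.1416, -0.    , -1.6012]), 'q': array([ 0.7625,  0.3017, -0.3648,  0.    , -0.9043, -0.793 ]), 'joint_efforts': array([-7.65000e-02, -4.79101e+01,  2.38079e+01,  5.55480e+00,
       -3.60000e-03,  3.81700e-01])}
scene now
8 [394.4 234.6] r 0.054 ang -2.299
30 [385.2 238.9] r 0.076 ang -1.963
31 [420.6 256.8] r 0.054 ang -0.023
12 [430.4 262.1] r 0.08 ang 0.212
start
```

Request:
step_arm(rows=[[0,0,0,0.02,0.045],[0,0,0,0.04,0.045],[0,0,0,0.06,0.045],[0,0,0,0.08,0.045],[0,0,0,0.1,0.045],[0,0,0,0.1,0.045]])

```text
t: 10.7
eef_pos: [0.5251, 0.2365, 0.1084]
ee_rot: [3.141, -0.0, -1.502]
force: [-0.8, 0.8, 2.0]
width: 0.0509
gripper_force: 6.0
```

```bash
python3 st.py; python3 pad.py|sed -n '/scene/,/start/p'
```

```text
{'t': np.float64(10.7), 'force': array([-0.7642,  0.7752,  2.0221]), 'moment': array([ 0.2779,  0.5104, -0.0287]), 'width': np.float64(0.0509), 'gripper_force': np.float64(5.9998), 'eef_pos': array([0.5251, 0.2365, 0.1084]), 'ee_rot': array([ 3.1413e+00, -1.0000e-04, -1.5019e+00]), 'q': array([ 7.626e-01,  3.018e-01, -3.650e-01, -2.000e-04, -9.043e-01,
       -6.936e-01]), 'joint_efforts': array([-4.84800e-01, -4.84303e+01,  2.42279e+01,  6.08850e+00,
        4.47000e-02,  3.76100e-01])}
scene now
10 [394.6 235.3] r 0.053 ang -2.261
31 [385.4 239.9] r 0.075 ang -1.918
46 [424.9 258.2] r 0.063 ang 0.128
start
```

Request:
step_arm(rows=[[0,0,0,0.02,0.045],[0,0,0,0.04,0.045],[0,0,0,0.06,0.045],[0,0,0,0.08,0.045],[0,0,0,0.1,0.045],[0,0,0,0.1,0.045]])

```text
t: 11.4
eef_pos: [0.5251, 0.2364, 0.1084]
ee_rot: [3.141, -0.0, -1.402]
force: [-0.8, 0.9, -1.5]
width: 0.0498
gripper_force: 6.0
```

```bash
python3 st.py; python3 pad.py|sed -n '/scene/,/start/p'
```

```text
{'t': np.float64(11.4), 'force': array([-0.8498,  0.9176, -1.5346]), 'moment': array([ 0.2304,  0.493 , -0.1936]), 'width': np.float64(0.0498), 'gripper_force': np.float64(5.9997), 'eef_pos': array([0.5251, 0.2364, 0.1084]), 'ee_rot': array([ 3.1413, -0.    , -1.402 ]), 'q': array([ 7.625e-01,  3.018e-01, -3.650e-01, -2.000e-04, -9.043e-01,
       -5.936e-01]), 'joint_efforts': array([ -0.4182, -49.7229,  25.1447,   6.5616,   0.0755,   0.4874])}
scene now
8 [394.4 235.6] r 0.053 ang -2.236
30 [385.  240.3] r 0.076 ang -1.899
31 [421.7 256.6] r 0.055 ang 0.036
11 [431.7 261.5] r 0.08 ang 0.264
start
```

The stop is at about 1.33 rad: the paddles have stopped following and the moment has built up. I'll ease off a touch, firm the grip and try the lift.

Request:
step_arm(rows=[[0,0,0,-0.015,0.045],[0,0,0,-0.015,0.045],[0,0,0,-0.015,0.04],[0,0,0,-0.015,0.04],[0,0,0.001,-0.015,0.04],[0,0,0.002,-0.015,0.04],[0,0,0.003,-0.015,0.04],[0,0,0.004,-0.015,0.04],[0,0,0.005,-0.015,0.04],[0,0,0.005,-0.015,0.04]], newtons=20)

```text
t: 12.5
eef_pos: [0.5251, 0.2364, 0.1137]
ee_rot: [3.141, -0.0, -1.418]
force: [-1.8, -0.8, -4.1]
width: 0.05
gripper_force: 20.0
```

```bash
python3 st.py; python3 pad.py|sed -n '/scene/,/start/p'
```

```text
{'t': np.float64(12.5), 'force': array([-1.8234, -0.827 , -4.0667]), 'moment': array([-0.1992,  0.5476,  0.0072]), 'width': np.float64(0.05), 'gripper_force': np.float64(19.9996), 'eef_pos': array([0.5251, 0.2364, 0.1137]), 'ee_rot': array([ 3.1414e+00, -1.0000e-04, -1.4178e+00]), 'q': array([ 0.7626,  0.296 , -0.3592, -0.    , -0.9158, -0.6095]), 'joint_efforts': array([ 4.13000e-02, -5.08485e+01,  2.68681e+01,  6.78280e+00,
        4.19100e-01,  6.13000e-02])}
scene now
9 [394.7 234.3] r 0.054 ang -2.323
30 [385.5 239.1] r 0.075 ang -1.955
31 [421.8 255.5] r 0.052 ang 0.068
12 [431.2 259.8] r 0.075 ang 0.297
start
```

It lifts freely past the 3 mm locked limit, carrying only its weight. I'll continue up.

Request:
step_arm(rows=[[0,0,0.002,0,0.04],[0,0,0.005,0,0.04],[0,0,0.009,0,0.04],[0,0,0.013,0,0.04],[0,0,0.017,0,0.04],[0,0,0.021,0,0.04],[0,0,0.025,0,0.04],[0,0,0.029,0,0.04],[0,0,0.033,0,0.04],[0,0,0.036,0,0.04],[0,0,0.038,0,0.04]])

```text
t: 13.7
eef_pos: [0.5253, 0.2365, 0.1519]
ee_rot: [-3.141, 0.0, -1.418]
force: [0.3, 0.2, -2.8]
width: 0.05
gripper_force: 20.0
```

```bash
python3 st.py|cut -c1-300; python3 pad.py|sed -n '/scene/,/start/p'
```

```text
{'t': np.float64(13.7), 'force': array([ 0.3269,  0.235 , -2.8034]), 'moment': array([ 0.0457,  0.1426, -0.033 ]), 'width': np.float64(0.05), 'gripper_force': np.float64(19.9997), 'eef_pos': array([0.5253, 0.2365, 0.1519]), 'ee_rot': array([-3.1414e+00,  2.0000e-04, -1.4178e+00]), 'q': array([ 0.762
        1.22000e-02, -4.00000e-04])}
scene now
8 [395.9 225.6] r 0.069 ang -2.782
34 [387.3 229.9] r 0.078 ang -2.393
34 [424.1 246.6] r 0.034 ang 0.697
13 [433.9 251.7] r 0.063 ang 0.684
start
```

Request:
step_arm(rows=[[0,0,0.002,0,0.04],[0,0,0.005,0,0.04],[0,0,0.009,0,0.04],[0,0,0.013,0,0.04],[0,0,0.017,0,0.04],[0,0,0.021,0,0.04],[0,0,0.025,0,0.04],[0,0,0.029,0,0.04],[0,0,0.033,0,0.04],[0,0,0.037,0,0.04],[0,0,0.041,0,0.04],[0,0,0.046,0,0.04],[0,0,0.051,0,0.04],[0,0,0.056,0,0.04],[0,0,0.061,0,0.04],[0,0,0.066,0,0.04],[0,0,0.071,0,0.04],[0,0,0.074,0,0.04],[0,0,0.075,0,0.04],[0,0,0.075,0,0.04]])

```text
t: 15.8
eef_pos: [0.5252, 0.2365, 0.2266]
ee_rot: [-3.142, 0.0, -1.418]
force: [0.7, 0.9, -3.8]
width: 0.05
gripper_force: 20.0
```

```bash
python3 st.py
python3 - <<'E'
from h import *
b=grab("scene"); a=grab("top")
cv2.imwrite("pics/up.png",np.hstack([cv2.resize(b["color"][130:290,330:490],(400,400)),cv2.resize(a["color"][165:325,330:490],(400,400))]))
E
```

```text
{'t': np.float64(15.8), 'force': array([ 0.6587,  0.8946, -3.8292]), 'moment': array([0.0257, 0.1682, 0.0349]), 'width': np.float64(0.05), 'gripper_force': np.float64(19.9997), 'eef_pos': array([0.5252, 0.2365, 0.2266]), 'ee_rot': array([-3.1416e+00,  1.0000e-04, -1.4178e+00]), 'q': array([ 7.6250e-01,  1.9680e-01, -2.1160e-01, -1.0000e-04, -1.1623e+00,
       -6.0950e-01]), 'joint_efforts': array([-3.70000e-03, -4.66205e+01,  3.00923e+01,  7.42090e+00,
       -5.85000e-02, -1.00000e-04])}
```

View pics/up.png

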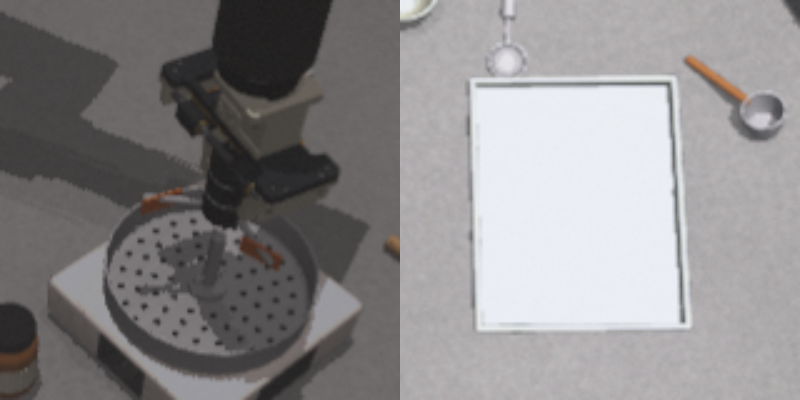

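The stirrer is clear of the shaft and held level, and the pan is unobstructed, with its rim corners at top about (358,196), (440,195), (446,296), (361,297). I'll carry it over now, above the jar.

Request:
step_arm(rows=[[0,-0.008,0.005,0,0.04],[0,-0.02,0.01,0,0.04],[0,-0.04,0.01,0,0.04],[0,-0.065,0.01,0,0.04],[0,-0.095,0.01,0,0.04],[0,-0.13,0.01,0,0.04],[0,-0.165,0.01,0,0.04],[0,-0.2,0.01,0,0.04],[0,-0.235,0.01,0,0.04],[0,-0.27,0.01,0,0.04],[0,-0.305,0.01,0,0.04],[0,-0.34,0.01,0,0.04],[0,-0.375,0.01,0,0.04],[-0.002,-0.41,0.01,0,0.04],[-0.002,-0.44,0.01,0,0.04],[-0.002,-0.47,0.01,0,0.04],[-0.002,-0.49,0.01,0,0.04],[-0.002,-0.507,0.01,0,0.04],[-0.002,-0.517,0.01,0,0.04],[-0.002,-0.517,0.01,0,0.04]])

```text
t: 17.9
eef_pos: [0.5222, -0.2821, 0.2365]
ee_rot: [3.141, -0.0, -1.42]
force: [-1.0, 0.3, -3.3]
width: 0.05
gripper_force: 20.0
```

```bash
python3 - <<'E'
from h import *
a=cv2.imread("pics/up.png")
f=grab("top")
P=np.array([onz(f,*p,.022) for p in((358,196.2),(440.4,195),(446.4,295.8),(360.8,297))]);print(P.round(3),P.mean(0))
E
python3 st.py
```

```text
[[ 0.685 -0.148  0.022]
 [ 0.683 -0.414  0.022]
 [ 0.358 -0.41   0.022]
 [ 0.36  -0.144  0.022]] [ 0.52173987 -0.27899049  0.022     ]
{'t': np.float64(17.95), 'force': array([ 0.7359,  0.4116, -3.4412]), 'moment': array([0.0467, 0.0498, 0.0255]), 'width': np.float64(0.0498), 'gripper_force': np.float64(19.9996), 'eef_pos': array([ 0.5224, -0.2813,  0.2365]), 'ee_rot': array([ 3.1415e+00,  2.0000e-04, -1.4194e+00]), 'q': array([-1.6490e-01,  2.1920e-01, -1.5950e-01, -2.0000e-04, -1.1922e+00,
        3.1640e-01]), 'joint_efforts': array([ -0.7843, -48.3572,  30.5717,   7.5786,   0.0673,   0.1295])}
```

Centred to within a few mm. I'll descend to just above the floor, then slow down.

Request:
step_arm(rows=[[0,0.001,-0.008,0,0.04],[0,0.002,-0.024,0,0.04],[0,0.002,-0.045,0,0.04],[0,0.002,-0.065,0,0.04],[0,0.002,-0.085,0,0.04],[0,0.002,-0.105,0,0.04],[0,0.002,-0.125,0,0.04],[0,0.002,-0.145,0,0.04],[0,0.002,-0.162,0,0.04],[0,0.002,-0.175,0,0.04],[0,0.002,-0.184,0,0.04],[0,0.002,-0.19,0,0.04],[0,0.002,-0.193,0,0.04],[0,0.002,-0.195,0,0.04],[0,0.002,-0.195,0,0.04]])

```text
t: 19.45
eef_pos: [0.5234, -0.2786, 0.0418]
ee_rot: [-3.141, -0.0, -1.418]
force: [-0.9, 0.1, -3.1]
width: 0.05
gripper_force: 20.0
```

```bash
python3 st.py|cut -c1-240
python3 - <<'E'
from h import *
b=grab("scene"); a=grab("top")
cv2.imwrite("pics/low.png",np.hstack([cv2.resize(b["color"][220:380,160:320],(400,400)),cv2.resize(a["color"][165:325,330:490],(400,400))]))
E
```

```text
{'t': np.float64(19.45), 'force': array([-0.9061,  0.1195, -3.1219]), 'moment': array([-0.0204,  0.0917,  0.0117]), 'width': np.float64(0.05), 'gripper_force': np.float64(19.9997), 'eef_pos': array([ 0.5234, -0.2786,  0.0418]), 'ee_rot': ar
        3.126e-01]), 'joint_efforts': array([ 5.44000e-02, -5.57431e+01,  2.27938e+01,  5.59890e+00,
        1.44400e-01,  1.00000e-04])}
```

View pics/low.png

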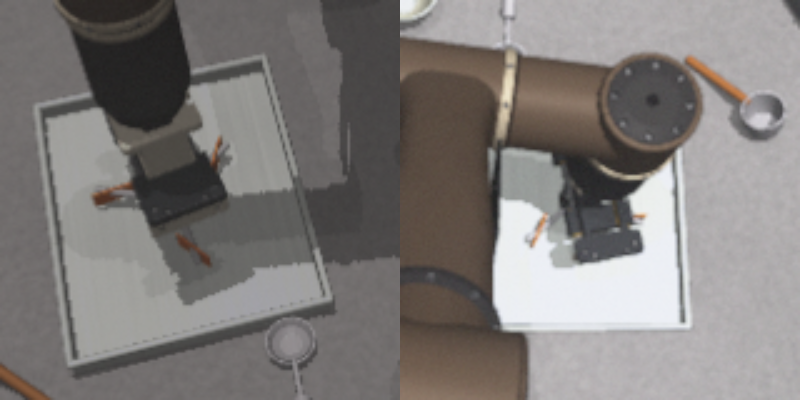

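All three paddles are inside the pan, just above the floor. I'll lower the last millimetres.

Request:
step_arm(rows=[[0,0,-0.0015,0,0.04],[0,0,-0.003,0,0.04],[0,0,-0.0045,0,0.04],[0,0,-0.0055,0,0.04],[0,0,-0.0055,0,0.04],[0,0,-0.0055,0,0.04]])

```text
t: 20.15
eef_pos: [0.5232, -0.2786, 0.036]
ee_rot: [3.142, -0.0, -1.418]
force: [-0.5, 0.5, -2.0]
width: 0.0501
gripper_force: 20.0
```

```bash
python3 st.py|cut -c1-240
```

```text
{'t': np.float64(20.15), 'force': array([-0.4964,  0.4932, -1.9788]), 'moment': array([0.0229, 0.0807, 0.0084]), 'width': np.float64(0.0501), 'gripper_force': np.float64(19.9997), 'eef_pos': array([ 0.5232, -0.2786,  0.036 ]), 'ee_rot': arr
        3.126e-01]), 'joint_efforts': array([-7.00000e-03, -5.62385e+01,  2.24808e+01,  5.51300e+00,
        5.89000e-02, -2.00000e-04])}
```

Request:
step_arm(rows=[[0,0,-0.0005,0,0.04],[0,0,-0.001,0,0.04],[0,0,-0.001,0,0.04],[0,0,-0.001,0,0.04]])

```text
t: 20.55
eef_pos: [0.5232, -0.2785, 0.035]
ee_rot: [3.142, 0.0, -1.418]
force: [0.5, 1.0, -3.5]
width: 0.05
gripper_force: 20.0
```

Request:
step_arm(rows=[[0,0,-0.0005,0,0.04],[0,0,-0.0005,0,0.04],[0,0,-0.0005,0,0.04]])

```text
t: 20.85
eef_pos: [0.5232, -0.2785, 0.0345]
ee_rot: [3.142, 0.0, -1.418]
force: [-0.5, -0.8, -3.2]
width: 0.0498
gripper_force: 20.0
```

Request:
step_arm(rows=[[0,0,-0.0005,0,0.04],[0,0,-0.0005,0,0.04],[0,0,-0.0005,0,0.04]])

```text
t: 21.15
eef_pos: [0.5233, -0.2785, 0.0344]
ee_rot: [-3.141, -0.0, -1.418]
force: [-1.9, 1.6, 2.6]
width: 0.05
gripper_force: 20.0
```

Request:
step_arm(rows=[[0,0,-0.0005,0,0.04],[0,0,-0.0005,0,0.04],[0,0,-0.0005,0,0.04]])

```text
t: 21.45
eef_pos: [0.5233, -0.2785, 0.0343]
ee_rot: [-3.141, -0.0, -1.418]
force: [-2.6, 3.2, 6.4]
width: 0.05
gripper_force: 20.0
```

Request:
step_arm(rows=[[0,0,-0.0005,0,0.04],[0,0,-0.0005,0,0.04],[0,0,-0.0005,0,0.04]])

```text
t: 21.75
eef_pos: [0.5233, -0.2785, 0.0343]
ee_rot: [-3.141, -0.0, -1.417]
force: [-4.3, 4.0, 11.5]
width: 0.0498
gripper_force: 20.0
```

It's standing on the floor. I'll relax, open and withdraw.

Request:
step_arm(rows=[[0,0,0.0005,0,0.04],[0,0,0.001,0,0.04],[0,0,0.001,0,0.052],[0,0,0.001,0,0.058],[0,0,0.001,0,0.07],[0,0,0.001,0,0.0876],[0,0,0.001,0,0.0876],[0,0,0.001,0,0.0876],[0,0,0.01,0,0.0876],[0,0,0.03,0,0.0876],[0,0,0.06,0,0.0876],[0,0,0.09,0,0.0876],[0,0,0.12,0,0.0876],[0,0,0.15,0,0.0876],[0,0.03,0.17,0,0.0876],[0,0.07,0.17,0,0.0876],[0,0.12,0.17,0,0.0876],[0,0.17,0.17,0,0.0876],[0,0.2,0.17,0,0.0876],[0,0.2,0.17,0,0.0876]])

```text
t: 23.75
eef_pos: [0.5234, -0.0755, 0.2042]
ee_rot: [-3.14, 0.0, -1.414]
force: [0.5, 0.3, -0.2]
width: 0.0874
gripper_force: 0.0
```

Run:
```python
from h import *
b=grab("scene"); a=grab("top")
cv2.imwrite("pics/end.png",np.hstack([cv2.resize(b["color"][220:380,160:320],(400,400)),cv2.resize(a["color"][165:325,330:490],(400,400))]))
```

```text
(no output)
```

View pics/end.png

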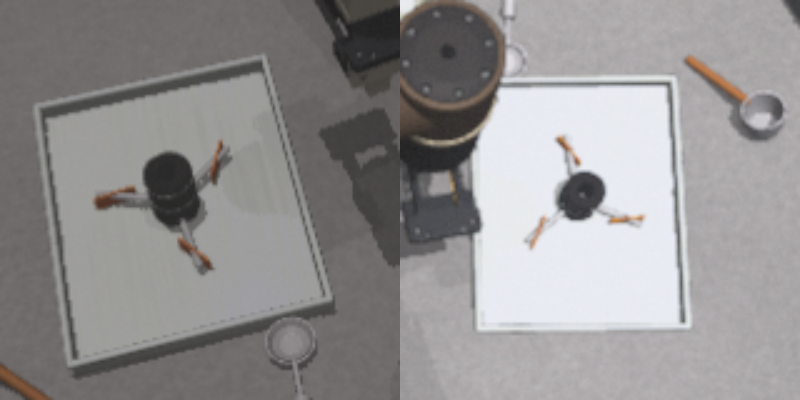

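The stirrer stands level near the middle of the pan (top crop about 582,195), and the gripper is clear of it.

```bash
python3 -c "
from station import arm
print(arm.job_done())"
```

```text
the job is handed in; nothing more can be done
None
```

The stirrer came off the shaft freely after about 1.33 rad anticlockwise, and it now stands level near the middle of the cleaning pan with the gripper clear; I handed the job in at about 24 s, and no verdict was returned.

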